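Free a jammed slide magazine

TASK

The slide magazine is jammed inside the bay of the grey loading block. Take the push rod by its handle, put its rod in through the round hole in the back of the block and push the magazine all the way out onto the block's front ledge. Then leave the push rod standing upright on the worktop, drawn right out of the block, and set the magazine down gently, right way up and flat in the shallow metal tray, without knocking the two bottles about.

Things in the scene. Friction and masses are not known exactly. Their poses are not given: they have to be found in the camera images.
- block: Grey metal loading block, screwed down. Origin: centre of the housing's underside, on the worktop; x = direction in which the magazine comes out, z up. Housing: x -46 to +46 mm, 66 mm wide (y), top at z 57 mm (a leaf spring on it reaches z 66 mm). Round its foot a flange, x -46 to +46 mm, 104 mm wide, 8 mm thick, with four screw heads up to z 12 mm.
- block_hole (a point): Centre of the round access hole, 20 mm in diameter, on the outer face of the block's 10 mm thick rear wall: block frame (-46, 0, 30) mm. Axes as the block's.
- block_mouth (a point): Middle of the lower edge of the bay's mouth: block frame (46, 0, 8) mm. Axes as the block's. The bay reaches from x -36 mm (inside of the rear wall) to the mouth at x +46 mm, is 50 mm wide and goes from its floor at z 8 mm up to z 51 mm.
- block_ledge (a point): Middle of the flat ledge in front of the mouth: block frame (96, 0, 8) mm. Axes as the block's. The ledge has no rims, is 100 mm long (x 46 to 146 mm), 66 mm wide and level with the bay's floor.
- block_shoe (a point): Underside of the spring shoe in the bay's roof: block frame (16, 0, 48) mm, 30 mm long, 40 mm wide. It presses down on the magazine with about 6 N and springs 2 mm further down when the magazine has gone; it takes roughly 5 to 15 N to push the magazine along under it.
- magazine: Slide magazine, light grey box 70 (x) x 46 (y) x 40 (z) mm with glass slides standing in it, 0.11 to 0.23 kg, loose but held by the spring shoe. Origin: centre of its underside; z up, x along its length, to the mouth at the start. It starts with its front 6 to 14 mm inside the mouth, where fingers cannot take it. Grip it across its 46 mm width once it is out.
- pusher: Push rod, loose, 0.3 kg: black upright handle on a foot 50 (x) x 44 (y) x 10 mm, with a level steel rod 10 mm in diameter sticking out of its front along +x at z 30 mm (collar 18 mm in diameter up to x 25 mm). Origin: centre of the foot's underside; z up. Standing on the worktop, the rod is level with the access hole.
- push_handle (a point): Point inside the handle, pusher frame (0, 0, 45) mm, axes as the pusher's. The handle is 40 (x) x 22 (y) mm in plan and goes up to z 68 mm; grip it from above across its 22 mm.
- push_tip (a point): Centre of the rod's free end: pusher frame (130, 0, 30) mm, 105 mm beyond the foot's front edge. Axes as the pusher's. With the foot's front against the block's rear wall the tip is 13 mm past the bay's mouth.
- tray: Shallow rectangular steel tray, fixed, 130 (x) x 170 (y) mm outside, 12 mm high, walls and floor 4 mm thick. Origin: centre of its underside, on the worktop; z up. Inside 122 x 162 mm; the magazine may stand anywhere in it at any yaw.
- oil_bottle: Small amber bottle with a black cap, 29 mm across, 62 mm high, loose bystander. Origin: centre of its underside.
- stain_bottle: Brown bottle with a light blue dropper cap, 38 mm across, 104 mm high, loose bystander. Origin: centre of its underside.
Mind the look-alikes: they are no part of the job. Leave any turquoise look-alike of the block alone.

How it is judged:
By the outcome, as a careful person would: the job done as asked, in the order asked, and still so for the second after the job is handed in, with the robot touching nothing.
It also fails if it takes over 64 s, if anything falls off the work surface, if the arm or the gripper's body presses on something with over 40 N, if the wrist force passes 120 N, or if a joint passes its speed limit or range.

ROBOT

A 7-joint arm with a two-finger parallel gripper is mounted at the origin on a cart in front of the work surface, level with it; the furniture and walls round the work are solid. World frame = base frame: x ahead of the robot, y to its left, z up, the work surface at z = 0. Lengths are in m, angles in rad, forces in N, time in s.
With the tool pointing down it reaches from about 0.425 to 0.825 m from the base axis. Payload 3.6 kg.
Tool frame: the origin (TCP) lies at the very end of the fingers, on their centre line; the grasp point (between the pads) lies 19 mm behind it (env.grip_depth is the distance from the TCP to the grasp point, in m); z points along the fingers, y is the line along which they close (so a half turn about z gives the same grasp; the last joint's range is limited). The gripper opens to 93 mm and grips with 3 to 60 N. Pads are 15 mm wide; open, the fingers measure 128 mm over their backs; the gripper's body (75 mm by 188 mm) begins 65 mm behind the grasp point.
Start: joints at [1.073, 0.615, -0.013, 1.423, 0.008, 1.103, -0.04], TCP at [0.295, -0.579, 0.219] pointing down, gripper open.
Joint ranges: [-3.12, 3.12], [-0.3, 2.06], [-1.34, 1.32], [0.26, 2.42], [-1.36, 4.5], [0.01, 1.98], [-2.84, 2.84]. Speed limits (rad/s): [2.79, 2.79, 3.14, 3.14, 3.14, 3.14, 3.14].

INTERFACE

Orientations are given as a 3x3 rotation matrix whose columns are the frame's x, y, z axes.
In Python, from station import env, camera, boxes_of, spot_point gives the robot as it stands. The module is installed in compiled form; this text tells all that it offers.
- The arm moves only by the tool carry_out, never from a script. Its argument "motion" is a list of rows, each a list of 7 numbers: the turn, a rotation vector about the tool's x, y, z in degrees, then the shift along the tool's x, y, z in cm, then the opening, from 0 (shut) to 1 (fully open). A call has 1 to 8 rows; each row is the pose to reach, as a shift and turn from the pose commanded when the call began, along the tool's axes at that moment; what a row does not reach only later rows make up. A row lasts 1/12 s, in which the tool goes at most 41.7 mm and 7.16 degrees, less where a joint would pass 70% of its speed; a pose out of reach is approached as far as the arm can. A call with a gripper value outside its range is refused whole. The fingers move at their own pace and stop on an object; the grip force is fixed at half the most. Time passes only in rows, so rows that repeat a pose let the fingers close. It gives the time, the measured TCP pose, the force, the opening and the grip force at its end, in the units of the state.
- env.get_state(): the state, without advancing time (a new reading comes with each control period).
- camera(name): name is "side" or "top" or "wrist"; returns a dict with "pixels" (420x560x3 uint8, red, green, blue), "z_map" (420x560 float32, m along the optical axis (not along the pixel's ray), 0 where there is no reading), "intrinsics" (3x3 intrinsics, pixels), "rvec" (rotation vector, rad) and "tvec" (3), from world to camera coordinates, as OpenCV has them. Camera axes: x right, y down, z forward; pixel columns grow to the right and rows downward; lengths in m; the calibration is good to about 2 mm. The wrist camera is an equidistant fisheye: a pixel r from the principal point sees the ray r / f radians off the axis. A picture is of the moment at which its call begins.
- env.sign_off(): hands the job in; it is judged then, once.
Trained networks look in the newest picture that a camera, given by its name, has taken for a name from the list of things; names that differ only in an ending like _2 or _b are one class to them, and where a whole thing is asked for, a point or a joint stands for the part that bears it (a point fixed in the world has none). Each returns a list of dicts, best first, with "p" (0 to 1); they miss things now and then, are a little off and sometimes report something else, mostly with a low value. They report only what shows in the picture. A call takes as long as a camera call. They do not tell look-alikes from the thing itself.
- boxes_of(camera, query): "location" ([x, y, z] in m, in world coordinates, good to about 4 mm: the middle of the surface that is visible of it).
- spot_point(camera, query): "location" ([x, y, z] in m, in world coordinates, good to about 4 mm: a listed point, or the origin of a listed thing).
The state is a dict: "time_s": time; "joint_pos": joint angles; "dq": joint speeds; "effort": joint torques, N m; "ee_pos": TCP position; "tool_rot": TCP orientation; "wrist_force": force on the tool from outside, world axes, zero at the start; "torque": the same for the moment, N m; "opening": opening from 0.0 (shut) to 1.0 (fully open); "finger_force": force on a finger pad.
Only numpy, scipy, OpenCV 4.12 (cv2) and the standard library are available. Lean on these libraries where they do the work, as an engineer would, in place of code of your own. Each camera call takes 0.05 s, during which the arm holds its last target. There are 200 camera calls.

## Working session

There is one attempt and no reset: what is moved stays moved. The work goes in short steps, Python scripts to look and compute and a tool call to move; the robot and the scene stay as the last step left them, time stands still between calls to the robot, and variables do not carry over. Pictures are saved under pics/ and viewed, at most 10 in all, crops included, and the job is handed in when it is done.

Besides the shell and the picture viewer there is one more tool, called after "Call:" by a JSON object that holds its "api" and its "payload". carry_out: Moves the arm, as the interface text tells. Its arguments: {"type":"object","properties":{"motion":{"type":"array","items":{"type":"array","items":{"type":"number"}}}},"required":["motion"]}

```bash
mkdir -p pics; cat > h.py <<'E'
import numpy as np, cv2
from station import env, camera, boxes_of, spot_point
def cam(n,save=None):
    c=camera(n)
    if save: cv2.imwrite('pics/'+save,c['pixels'][:,:,::-1])
    return c
def cloud(c):
    # world points for pinhole cameras, HxWx3
    K=c['intrinsics'];z=c['z_map'].astype(float);h,w=z.shape
    u,v=np.meshgrid(np.arange(w),np.arange(h))
    p=np.stack([(u-K[0,2])/K[0,0]*z,(v-K[1,2])/K[1,1]*z,z],-1)
    R=cv2.Rodrigues(np.array(c['rvec'],float))[0]
    P=(p-np.array(c['tvec'],float).ravel())@R
    P[z==0]=np.nan
    return P
def proj(c,X):
    return cv2.projectPoints(np.array(X,float).reshape(-1,3),np.array(c['rvec'],float),np.array(c['tvec'],float),np.array(c['intrinsics'],float),None)[0].reshape(-1,2)
E
python3 - <<'E'
from h import *
for n in ['top','side']:
    c=cam(n,n+'0.png'); np.save(n+'0.npy',cloud(c))
    for q in ['block','block_hole','block_mouth','block_ledge','magazine','pusher','push_handle','push_tip','tray','oil_bottle','stain_bottle']:
        for r in spot_point(n,q)[:3]:
            print(n,q,round(r['p'],2),np.round(r['location'],3),proj(c,r['location']).round().astype(int)[0])
s=env.get_state();print(s['time_s'],s['ee_pos'],np.round(s['tool_rot'],3).tolist(),s['opening'])
E
```

```text
top block 0.84 [0.522 0.213 0.002] [262 185]
top block 0.72 [ 0.233  0.222 -0.   ] [261 295]
top block_hole 0.74 [0.239 0.179 0.026] [278 292]
top block_hole 0.65 [0.521 0.167 0.027] [279 183]
top block_hole 0.51 [ 0.472 -0.112  0.047] [389 197]
top block_mouth 0.79 [0.229 0.276 0.008] [240 297]
top block_mouth 0.62 [0.524 0.211 0.   ] [262 184]
top block_mouth 0.61 [0.522 0.259 0.012] [244 185]
top block_ledge 0.81 [0.517 0.31  0.01 ] [225 187]
top block_ledge 0.75 [0.226 0.324 0.014] [221 299]
top magazine 0.6 [0.52  0.211 0.006] [263 185]
top pusher 0.96 [ 0.467 -0.111 -0.005] [383 202]
top pusher 0.43 [0.521 0.166 0.03 ] [280 183]
top push_handle 0.89 [ 0.47  -0.116  0.043] [390 198]
top push_tip 0.57 [ 0.598 -0.101  0.025] [379 152]
top tray 0.79 [ 0.654  0.121 -0.002] [294 136]
top oil_bottle 0.72 [ 0.678  0.392 -0.006] [195 131]
top stain_bottle 0.52 [0.619 0.439 0.001] [177 152]
side block 0.97 [ 0.225  0.228 -0.   ] [355 270]
side block 0.85 [ 0.523  0.21  -0.   ] [242 226]
side block_hole 0.81 [0.238 0.178 0.028] [358 246]
side block_hole 0.57 [0.525 0.162 0.028] [250 205]

[... 289 characters left out ...]
.211 0.007] [242 224]
side magazine 0.53 [0.524 0.159 0.029] [251 204]
side pusher 0.77 [ 0.47  -0.114  0.   ] [312 162]
side push_handle 0.91 [ 0.474 -0.113  0.042] [311 150]
side push_handle 0.62 [ 0.618  0.436 -0.   ] [156 275]
side push_tip 0.84 [ 0.601 -0.103  0.028] [269 145]
side push_tip 0.67 [0.521 0.213 0.013] [242 223]
side tray 0.6 [ 0.473 -0.115  0.044] [312 149]
side tray 0.59 [ 0.471 -0.111  0.002] [311 162]
side tray 0.56 [0.654 0.12  0.   ] [215 190]
side oil_bottle 0.63 [0.674 0.395 0.001] [146 255]
side stain_bottle 0.94 [0.62  0.436 0.001] [155 274]
1.2 [ 0.29483812 -0.57925255  0.21862546] [[0.891, 0.454, -0.0], [0.454, -0.891, 0.0], [0.0, -0.0, -1.0]] 1.0003776590272635
```

View pics/top0.png

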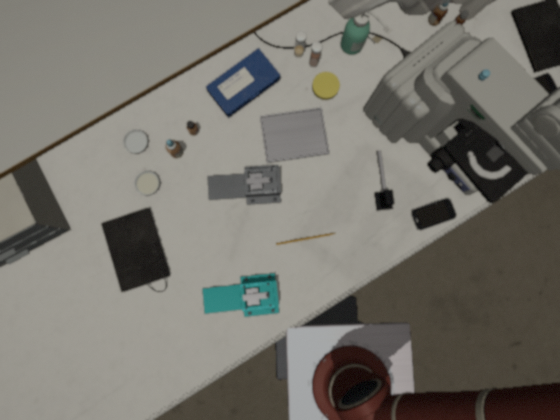

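View pics/side0.png

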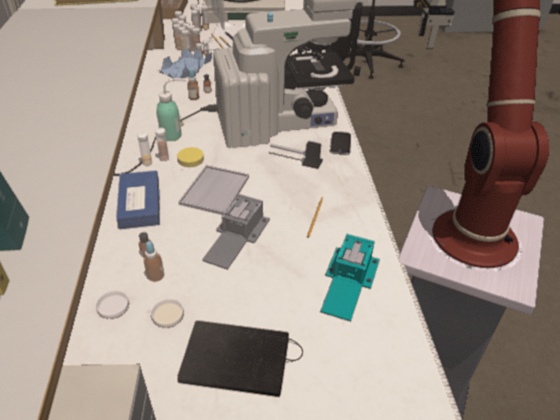

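The grey block is at top px (262,185) with its mouth and ledge to the left (world +y). The turquoise look-alike is at (260,297). The pusher is at (384,200) with its rod tip at (380,152), the tray at (294,136) and the bottles at (193,127) and (174,148). The microscope stands close to the right of the pusher. Next I refine the yaws and check clearance.

```bash
python3 - <<'E'
from h import *
def sel(P,lo,hi):
    return P[np.all((P>lo)&(P<hi),-1)]
def line(p,nm):
    m=p.mean(0);d=np.linalg.svd(p-m)[2][0];print(nm,len(p),'mean',m.round(4),'yaw',np.degrees(np.arctan2(d[1],d[0])).round(2))
for n in ['top','side']:
    P=np.load(n+'0.npy').reshape(-1,3);P=P[~np.isnan(P[:,0])]
    print(n,'table z',np.median(sel(P,[.4,.0,-.02],[.5,.1,.02])[:,2]).round(4))
    for nm,lo,hi in [('rod',[.50,-.13,.018],[.62,-.08,.045]),('handle',[.43,-.14,.060],[.5,-.08,.075]),
      ('ledge',[.45,.262,.005],[.58,.38,.014]),('housing top',[.46,.15,.052],[.58,.27,.063]),('tray',[.55,.0,.002],[.75,.25,.02])]:
        p=sel(P,lo,hi)
        if len(p)<5: print(nm,len(p));continue
        line(p,nm)
        r=cv2.minAreaRect(p[:,:2].astype(np.float32)*1000);print('   rect c',np.round(r[0],1),np.round(r[1],1),round(r[2],1),'z',np.median(p[:,2]).round(4))
    # obstacles near pusher higher than .08
    q=sel(P,[.3,-.45,.09],[.7,.1,1.0])
    g={}
    for x in np.arange(.3,.7,.03):
        t=q[(q[:,0]>=x)&(q[:,0]<x+.03)]
        if len(t): print('  obst x%.2f ymax %.3f at z%.2f'%(x,t[:,1].max(),t[t[:,1].argmax(),2]))
E
```

```text
top table z 0.0009
rod 145 mean [ 0.5505 -0.1013  0.0345] yaw -175.74
   rect c [ 551.1 -101.9] [100.7  10.4] 4.5 z 0.0347
handle 148 mean [ 0.4709 -0.1065  0.0684] yaw -174.9
   rect c [ 471.6 -107.5] [39.7 23.5] 5.7 z 0.0687
ledge 879 mean [0.5206 0.3101 0.009 ] yaw -86.92
   rect c [516.5 319.4] [113.6 129.6] 88.4 z 0.0089
housing top 758 mean [0.524  0.2092 0.0581] yaw -88.51
   rect c [524.4 211.3] [66.8 92. ] 1.4 z 0.0582
tray 3940 mean [0.6537 0.125  0.0058] yaw -91.1
   rect c [650.  124.9] [249.8 199.8] 90.0 z 0.0051
  obst x0.42 ymax -0.295 at z0.17
  obst x0.45 ymax -0.275 at z0.17
  obst x0.48 ymax -0.253 at z0.19
  obst x0.51 ymax -0.207 at z0.11
  obst x0.54 ymax -0.201 at z0.10
  obst x0.57 ymax -0.212 at z0.09
  obst x0.60 ymax -0.145 at z0.11
  obst x0.63 ymax -0.115 at z0.09
  obst x0.66 ymax -0.091 at z0.12
  obst x0.69 ymax -0.083 at z0.11
side table z 0.0011
rod 115 mean [ 0.548  -0.1022  0.0336] yaw -176.44
   rect c [ 548.5 -102.8] [96. 14.] 3.9 z 0.0339
handle 96 mean [ 0.467  -0.1063  0.0673] yaw -176.97
   rect c [ 467.7 -108.1] [39.7 25.4] 2.4 z 0.0683
ledge 833 mean [0.5166 0.3111 0.0087] yaw -87.46
   rect c [514.6 309.2] [113.6  94.5] 0.7 z 0.0086
housing top 662 mean [0.5192 0.2119 0.0577] yaw -90.24
   rect c [521.4 208.2] [69.  97.1] 2.5 z 0.0577
tray 2608 mean [0.6548 0.1228 0.0057] yaw -92.78
   rect c [649.9 125. ] [249.9 199.8] 90.0 z 0.005
  obst x0.42 ymax -0.296 at z0.18
  obst x0.45 ymax -0.275 at z0.19
  obst x0.48 ymax -0.252 at z0.18
  obst x0.51 ymax -0.205 at z0.09
  obst x0.54 ymax -0.202 at z0.09
  obst x0.57 ymax -0.214 at z0.19
  obst x0.60 ymax -0.138 at z0.10
  obst x0.63 ymax -0.111 at z0.12
  obst x0.66 ymax -0.087 at z0.10
  obst x0.69 ymax -0.081 at z0.10
```

Call:
{"api": "carry_out", "payload": {"motion": [[0,0,3.2,1.74,-3.26,0,1],[0,0,6.5,3.49,-6.53,0,1],[0,0,9.7,5.23,-9.79,0,1],[0,0,13,6.97,-13.06,0,1],[0,0,16.2,8.71,-16.32,0,1],[0,0,19.5,10.46,-19.59,0,1],[0,0,22.7,12.2,-22.85,0,1],[0,0,22.7,12.2,-22.85,0,1]]}}

```text
time_s: 1.87
ee_pos: [0.3, -0.3123, 0.2185]
tool_rot: [[0.997, 0.082, -0.002], [0.082, -0.997, 0.006], [-0.001, -0.006, -1.0]]
wrist_force: [0.3, -0.2, -0.1]
opening: 1.002
finger_force: 0.0
```

```bash
cat >> h.py <<'E'
def rel(*wps):
    """wps: (x,y,z,tool-x yaw deg), tool pointing down; prints turn z deg and shift cm from present pose"""
    s=env.get_state();R=np.array(s['tool_rot']);p=np.array(s['ee_pos'])
    print('t',round(s['time_s'],2),'p',p.round(4),'yaw',np.degrees(np.arctan2(R[1,0],R[0,0])).round(2),'tilt',np.degrees(R[:2,2]).round(2),'open',round(s['opening'],3),'F',np.round(s['wrist_force'],1),'ff',s['finger_force'])
    for x,y,z,a in wps:
        a=np.radians(a);c,t=np.cos(a),np.sin(a)
        T=np.array([[c,t,0],[t,-c,0],[0,0,-1.]])
        r=np.degrees(cv2.Rodrigues(R.T@T)[0].ravel());print('  turn',r.round(1),'shift',(R.T@(np.array([x,y,z])-p)*100).round(2))
E
python3 -c "
from h import *
rel((.36,-.24,.219,4.3),(.42,-.15,.219,4.3),(.468,-.108,.2,4.3))"
```

```text
t 1.87 p [ 0.3    -0.3123  0.2185] yaw 4.7 tilt [-0.09  0.37] open 1.002 F [ 0.3 -0.2 -0.1] ff 0.0
  turn [-0.4  0.1  0.4] shift [ 6.57 -6.72 -0.01]
  turn [-0.4  0.1  0.4] shift [ 13.29 -15.19   0.03]
  turn [-0.4  0.1  0.4] shift [ 18.42 -18.97   1.95]
```

Call:
{"api": "carry_out", "payload": {"motion": [[0,0,0,2.2,-2.5,0,1],[0,0,0,4.4,-5,0,1],[0,0,0,6.6,-7.5,0,1],[0,0,0,9.9,-11.8,0,1],[0,0,0,13.2,-15.8,0,1],[0,0,0,16,-18,1,1],[0,0,0,18.3,-19.9,1.9,1],[0,0,0,18.3,-19.9,1.9,1]]}}

```text
time_s: 2.53
ee_pos: [0.4723, -0.1012, 0.1989]
tool_rot: [[0.996, 0.086, 0.003], [0.086, -0.996, 0.004], [0.004, -0.004, -1.0]]
wrist_force: [0.4, 0.8, -0.1]
opening: 1.001
finger_force: 0.0
```

```bash
python3 - <<'E'
from h import *
c=cam('wrist','w1.png')
for q in ['push_handle','push_tip','pusher']:
    for r in spot_point('wrist',q)[:2]: print(q,round(r['p'],2),np.round(r['location'],4))
print(c['intrinsics'],c['rvec'],c['tvec'])
rel((.4695,-.108,.03,4.3))
E
```

```text
push_handle 0.74 [ 0.4711 -0.1093  0.0461]
push_tip 0.64 [ 0.599  -0.1014  0.0307]
pusher 0.98 [ 0.4686 -0.1075 -0.0041]
[[325.1922621    0.         283.89323762]
 [  0.         325.1922621  211.20179978]
 [  0.           0.           1.        ]] [-2.1597293   1.97893992  0.27512078] [-0.14154286  0.41949783  0.49793492]
t 2.73 p [ 0.4668 -0.1097  0.1996] yaw 4.18 tilt [-0.06 -0.06] open 1.001 F [-0.  -1.  -1.5] ff 0.0
  turn [ 0.1  0.1 -0.1] shift [ 0.3  -0.17 16.96]
```

View pics/w1.png

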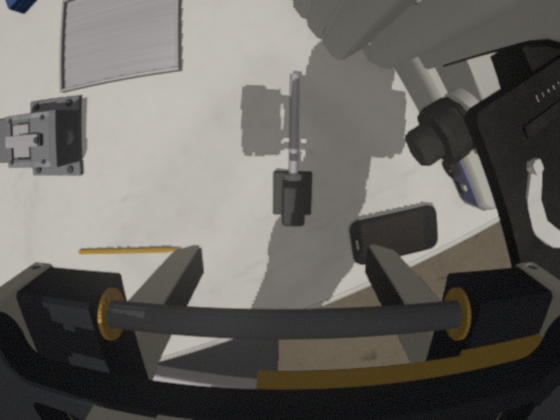

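The wrist view shows the pusher centred below the gripper, with the handle at (293,200) and the rod up to (295,75). The microscope knob is at (425,145), so I check its clearance before going down.

```bash
python3 - <<'E'
from h import *
for n in ['top','side']:
    P=np.load(n+'0.npy').reshape(-1,3);P=P[~np.isnan(P[:,0])]
    for z0 in (.06,.1,.12):
        q=P[(P[:,2]>z0)&(P[:,1]>-.3)&(P[:,1]<-.14)]
        print(n,z0,[(round(x,2),q[(q[:,0]>=x)&(q[:,0]<x+.01)][:,1].max(initial=-9).round(3)) for x in np.arange(.47,.56,.01)])
E
```

```text
top 0.06 [(np.float64(0.47), np.float64(-0.275)), (np.float64(0.48), np.float64(-0.267)), (np.float64(0.49), np.float64(-0.259)), (np.float64(0.5), np.float64(-0.253)), (np.float64(0.51), np.float64(-0.245)), (np.float64(0.52), np.float64(-0.216)), (np.float64(0.53), np.float64(-0.207)), (np.float64(0.54), np.float64(-0.201)), (np.float64(0.55), np.float64(-0.201)), (np.float64(0.56), np.float64(-0.211))]
top 0.1 [(np.float64(0.47), np.float64(-0.275)), (np.float64(0.48), np.float64(-0.267)), (np.float64(0.49), np.float64(-0.259)), (np.float64(0.5), np.float64(-0.253)), (np.float64(0.51), np.float64(-0.245)), (np.float64(0.52), np.float64(-0.216)), (np.float64(0.53), np.float64(-0.207)), (np.float64(0.54), np.float64(-0.202)), (np.float64(0.55), np.float64(-0.203)), (np.float64(0.56), np.float64(-0.211))]
top 0.12 [(np.float64(0.47), np.float64(-0.275)), (np.float64(0.48), np.float64(-0.267)), (np.float64(0.49), np.float64(-0.259)), (np.float64(0.5), np.float64(-0.253)), (np.float64(0.51), np.float64(-0.245)), (np.float64(0.52), np.float64(-0.238)), (np.float64(0.53), np.float64(-0.2
[... 650 characters left out ...]
at64(-0.256)), (np.float64(0.5), np.float64(-0.252)), (np.float64(0.51), np.float64(-0.244)), (np.float64(0.52), np.float64(-0.213)), (np.float64(0.53), np.float64(-0.207)), (np.float64(0.54), np.float64(-0.203)), (np.float64(0.55), np.float64(-0.21)), (np.float64(0.56), np.float64(-0.21))]
side 0.12 [(np.float64(0.47), np.float64(-0.275)), (np.float64(0.48), np.float64(-0.264)), (np.float64(0.49), np.float64(-0.256)), (np.float64(0.5), np.float64(-0.252)), (np.float64(0.51), np.float64(-0.244)), (np.float64(0.52), np.float64(-0.234)), (np.float64(0.53), np.float64(-0.229)), (np.float64(0.54), np.float64(-0.221)), (np.float64(0.55), np.float64(-0.215)), (np.float64(0.56), np.float64(-0.21))]
```

Call:
{"api": "carry_out", "payload": {"motion": [[0,0,0,0,0,4,1],[0,0,0,0,0,8,1],[0,0,0,0,0,12,1],[0,0,0,0,0,15,1],[0,0,0,0,0,17,1],[0,0,0,0,0,17,1],[0,0,0,0,0,17,0.2],[0,0,0,0,0,17,0]]}}

```text
time_s: 3.4
ee_pos: [0.4682, -0.1098, 0.0311]
tool_rot: [[0.997, 0.072, 0.002], [0.072, -0.997, -0.001], [0.002, 0.001, -1.0]]
wrist_force: [0.9, -0.1, 0.2]
opening: 0.902
finger_force: 0.0
```

Call:
{"api": "carry_out", "payload": {"motion": [[0,0,0,0,0,0,0],[0,0,0,0,0,0,0],[0,0,0,0,0,0,0],[0,0,0,0,0,0,0]]}}

```text
time_s: 3.73
ee_pos: [0.468, -0.1083, 0.0305]
tool_rot: [[0.997, 0.075, 0.002], [0.075, -0.997, -0.0], [0.002, 0.0, -1.0]]
wrist_force: [-0.1, 0.0, -0.2]
opening: 0.62
finger_force: 0.0
```

```bash
python3 -c "
from h import *
rel()"
```

```text
t 3.73 p [ 0.468  -0.1083  0.0305] yaw 4.28 tilt [ 0.1  -0.02] open 0.62 F [-0.1  0.  -0.2] ff 0.0
```

Call:
{"api": "carry_out", "payload": {"motion": [[0,0,0,0,0,0,0],[0,0,0,0,0,0,0],[0,0,0,0,0,0,0],[0,0,0,0,0,0,0],[0,0,0,0,0,0,0],[0,0,0,0,0,0,0],[0,0,0,0,0,0,0],[0,0,0,0,0,0,0]]}}

```text
time_s: 4.4
ee_pos: [0.4676, -0.1085, 0.0296]
tool_rot: [[0.997, 0.074, 0.0], [0.074, -0.997, -0.0], [0.0, 0.0, -1.0]]
wrist_force: [0.0, -1.6, -0.2]
opening: 0.237
finger_force: 30.0
```

```bash
python3 -c "
from h import *
rel((.468,-.1083,.06,4.3),(.46,-.08,.08,30),(.50,-.03,.08,91.8),(.522,.015,.08,91.8))"
```

```text
t 4.4 p [ 0.4676 -0.1085  0.0296] yaw 4.25 tilt [ 0.   -0.02] open 0.237 F [ 0.  -1.6 -0.2] ff 29.99679207801819
  turn [ 0. -0. -0.] shift [ 0.04 -0.02 -3.04]
  turn [  0.    0.  -25.7] shift [-0.55 -2.9  -5.04]
  turn [  0.    0.  -87.5] shift [ 3.81 -7.59 -5.04]
  turn [  0.    0.  -87.5] shift [  6.34 -11.91  -5.04]
```

Call:
{"api": "carry_out", "payload": {"motion": [[0,0,0,0,0,-2.5,0],[0,0,-4,0,-0.5,-5,0],[0,0,-11,0.3,-1.5,-5,0],[0,0,-18,0.6,-2,-5,0],[0,0,-25,1,-2.5,-5,0],[0,0,-32,1.4,-3,-5,0],[0,0,-39,1.7,-3.5,-5,0],[0,0,-46,2,-4,-5,0]]}}

```text
time_s: 5.07
ee_pos: [0.4837, -0.0663, 0.0792]
tool_rot: [[0.634, 0.773, -0.002], [0.773, -0.634, 0.0], [-0.001, -0.002, -1.0]]
wrist_force: [0.4, 0.3, -4.0]
opening: 0.236
finger_force: 30.0
```

```bash
python3 -c "
from h import *
rel((.521,-.01,.08,91.8))"
```

```text
t 5.07 p [ 0.4837 -0.0663  0.0792] yaw 50.64 tilt [-0.11  0.02] open 0.236 F [ 0.4  0.3 -4. ] ff 29.99524712562561
  turn [ -0.1   0.  -41.2] shift [ 6.71 -0.69 -0.09]
```

Call:
{"api": "carry_out", "payload": {"motion": [[0,0,-7,1.1,-0.1,0,0],[0,0,-14,2.2,-0.2,0,0],[0,0,-21,3.3,-0.3,0,0],[0,0,-28,4.4,-0.4,0,0],[0,0,-35,5.5,-0.5,0,0],[0,0,-41.5,6.6,-0.7,0,0],[0,0,-41.5,6.6,-0.7,0,0],[0,0,-41.5,6.6,-0.7,0,0]]}}

```text
time_s: 5.73
ee_pos: [0.5205, -0.0113, 0.0791]
tool_rot: [[-0.029, 1.0, -0.002], [1.0, 0.029, 0.0], [0.0, -0.002, -1.0]]
wrist_force: [-0.2, -1.1, -2.9]
opening: 0.236
finger_force: 30.0
```

```bash
cat > m.py <<'E'
from h import *
import sys
def line(p):
    m=p.mean(0);d=np.linalg.svd(p-m)[2][0];d*=np.sign(d[1]);return m,d
def sel(P,lo,hi): return P[np.all((P>lo)&(P<hi),-1)]
for n in ['top','side']:
    c=cam(n);P=cloud(c).reshape(-1,3);P=P[~np.isnan(P[:,0])]
    zr=float(sys.argv[1]);y0,y1=map(float,sys.argv[2:4])
    p=sel(P,[.49,y0,zr-.012],[.55,y1,zr+.012]);m,d=line(p)
    print(n,'rod',len(p),m.round(4),'yaw',np.degrees(np.arctan2(d[1],d[0])).round(2),'pitch',np.degrees(np.arcsin(d[2])).round(2),'ymax',p[:,1].max().round(4))
    # housing top and ledge side edges
    for nm,lo,hi in [('house',[.46,.15,.053],[.58,.27,.062]),('ledge',[.47,.262,.005],[.57,.37,.0135])]:
        q=sel(P,lo,hi);b=[]
        for y in np.arange(lo[1]+.02,hi[1]-.03,.008):
            t=q[(q[:,1]>=y)&(q[:,1]<y+.008)][:,0]
            if len(t)>8:b.append((y+.004,(t.min()+t.max())/2,t.max()-t.min()))
        b=np.array(b);f=np.polyfit(b[:,0],b[:,1],1)
        print('  ',nm,'x@y.164',np.polyval(f,.164).round(4),'x@.21',np.polyval(f,.21).round(4),'yaw',(90-np.degrees(np.arctan(f[0]))).round(2),'w',np.median(b[:,2]).round(4))
    for q in ['block_hole','push_tip','block_mouth','push_handle']: print('  ',q,[(round(r['p'],2),np.round(r['location'],4).tolist()) for r in spot_point(n,q)[:3]])
c=cam('wrist',sys.argv[4])
for q in ['block_hole','push_tip']: print('w ',q,[(round(r['p'],2),np.round(r['location'],4).tolist()) for r in spot_point('wrist',q)[:3]])
rel()
E
python3 m.py .081 .03 .14 w2.png
```

```text
top rod 146 [0.5195 0.0767 0.0839] yaw 91.99 pitch -0.05 ymax 0.1219
   house x@y.164 0.5258 x@.21 0.5244 yaw 91.72 w 0.0649
   ledge x@y.164 0.4985 x@.21 0.5044 yaw 82.71 w 0.078
   block_hole [(0.97, [0.522, 0.166, 0.0285]), (0.94, [0.2433, 0.1813, 0.0293]), (0.21, [0.52, -0.0074, 0.0448])]
   push_tip [(0.79, [0.5155, 0.1184, 0.0767])]
   block_mouth [(0.7, [0.5239, 0.2566, 0.01]), (0.56, [0.229, 0.2708, 0.0119])]
   push_handle [(0.47, [0.5211, -0.0118, 0.0959])]
side rod 100 [0.5155 0.0784 0.084 ] yaw 91.21 pitch -0.57 ymax 0.1193
   house x@y.164 0.5223 x@.21 0.5207 yaw 91.94 w 0.0661
   ledge x@y.164 0.525 x@.21 0.5225 yaw 93.07 w 0.0654
   block_hole [(0.86, [0.5247, 0.1603, 0.0318]), (0.68, [0.24, 0.1772, 0.028])]
   push_tip [(0.78, [0.5182, 0.1177, 0.0792])]
   block_mouth [(0.71, [0.5215, 0.2542, 0.0092]), (0.66, [0.2285, 0.2724, 0.0054])]
   push_handle [(0.72, [0.5276, -0.0172, 0.0938]), (0.53, [0.5183, 0.1152, 0.0748])]
w  block_hole []
w  push_tip [(0.72, [0.5163, 0.1199, 0.0776])]
t 6.38 p [ 0.5213 -0.0116  0.0797] yaw 91.76 tilt [0. 0.] open 0.233 F [ 0.1 -0.7 -2.7] ff 29.996257424354553
```

View pics/w2.png

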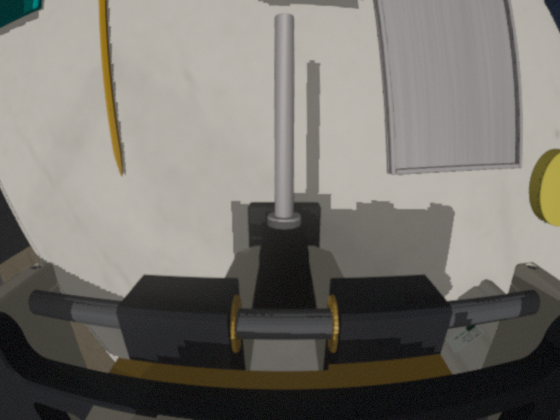

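The rod is held straight ahead in the wrist view, at px (284,20) to (284,215). Both cameras agree that the rod axis must move about 9 mm in +x to line up with the hole. I'll lower it to the standing height and check there.

Call:
{"api": "carry_out", "payload": {"motion": [[0,0,0,0,0.3,1,0],[0,0,0,0,0.6,2,0],[0,0,0,0,0.9,3,0],[0,0,0,0,0.9,4,0],[0,0,0,0,0.9,4.5,0],[0,0,0,0,0.9,4.85,0],[0,0,0,0,0.9,4.85,0],[0,0,0,0,0.9,4.85,0]]}}

```text
time_s: 7.05
ee_pos: [0.5303, -0.0111, 0.0311]
tool_rot: [[-0.031, 1.0, 0.0], [1.0, 0.031, 0.0], [0.0, 0.0, -1.0]]
wrist_force: [-0.9, -0.0, -3.5]
opening: 0.234
finger_force: 30.0
```

```bash
sed -i "s/^c=cam('wrist',sys.argv\[4\])/cam('wrist')/" m.py; python3 m.py .031 .03 .14 x 2>&1 | grep -v ledge
```

```text
top rod 134 [0.5291 0.0755 0.0364] yaw 92.11 pitch 0.19 ymax 0.1208
   house x@y.164 0.5258 x@.21 0.5243 yaw 91.91 w 0.0653
   block_hole [(0.91, [0.5222, 0.1646, 0.0303]), (0.59, [0.2399, 0.1819, 0.03])]
   push_tip [(0.62, [0.5243, 0.1175, 0.0299])]
   block_mouth [(0.95, [0.5207, 0.259, 0.0084]), (0.65, [0.2261, 0.2725, 0.0091])]
   push_handle [(0.75, [0.5333, -0.0109, 0.045])]
side rod 98 [0.5251 0.0787 0.036 ] yaw 91.34 pitch -1.07 ymax 0.1208
   house x@y.164 0.5226 x@.21 0.521 yaw 91.99 w 0.0658
   block_hole [(0.93, [0.2371, 0.1761, 0.032]), (0.81, [0.5281, 0.158, 0.0282]), (0.75, [0.5328, -0.0087, 0.0027])]
   push_tip [(0.97, [0.5253, 0.1186, 0.0283]), (0.72, [0.527, 0.2104, 0.0096])]
   block_mouth [(0.7, [0.2288, 0.2708, 0.0053]), (0.66, [0.6777, 0.3919, 0.0015]), (0.63, [0.5226, 0.2527, 0.0104])]
   push_handle [(0.84, [0.535, -0.0159, 0.0423])]
w  block_hole []
w  push_tip [(0.64, [0.5272, 0.1234, 0.031])]
t 7.7 p [ 0.5303 -0.0113  0.0312] yaw 91.78 tilt [0. 0.] open 0.234 F [ 0.5 -0.7 -3.1] ff 29.9962717294693
```

Call:
{"api": "carry_out", "payload": {"motion": [[0,0,0,1.5,0,0,0],[0,0,0,3,0,0,0],[0,0,0,4,0,0,0],[0,0,0,4.6,0,0,0],[0,0,0,5.2,0,0,0],[0,0,0,5.2,0,0,0]]}}

```text
time_s: 8.2
ee_pos: [0.5287, 0.0422, 0.0313]
tool_rot: [[-0.033, 0.999, 0.0], [0.999, 0.033, 0.001], [0.001, 0.0, -1.0]]
wrist_force: [-0.2, 0.6, -2.9]
opening: 0.232
finger_force: 30.0
```

Call:
{"api": "carry_out", "payload": {"motion": [[0,0,0,0.5,0,0,0],[0,0,0,1,0,0,0],[0,0,0,1.5,0,0,0],[0,0,0,2,0,0,0],[0,0,0,2.5,0,0,0],[0,0,0,3,0,0,0]]}}

```text
time_s: 8.7
ee_pos: [0.5281, 0.0614, 0.0312]
tool_rot: [[-0.023, 1.0, -0.002], [1.0, 0.023, -0.013], [-0.012, -0.002, -1.0]]
wrist_force: [0.7, -12.8, 2.3]
opening: 0.233
finger_force: 30.0
```

```bash
python3 -c "
from h import *
cam('top');cam('side')
for n in ['top','side']:
  for q in ['push_handle','magazine']: print(n,q,[(round(r['p'],2),np.round(r['location'],4).tolist()) for r in spot_point(n,q)[:2]])
rel()"
```

```text
top push_handle [(0.48, [0.5316, 0.0582, 0.0472])]
top magazine [(0.46, [0.5231, 0.2269, 0.0068])]
side push_handle [(0.9, [0.5305, 0.0596, 0.0423]), (0.42, [0.532, 0.0603, 0.0038])]
side magazine [(0.79, [0.5244, 0.2324, 0.0067])]
t 9.0 p [0.5281 0.0633 0.031 ] yaw 91.4 tilt [-0.09 -0.54] open 0.236 F [ 0.  -9.2 -0.5] ff 30.000939667224884
```

Call:
{"api": "carry_out", "payload": {"motion": [[0,0,0,0.5,0,0,0],[0,0,0,1,0,0,0],[0,0,0,1.5,0,0,0],[0,0,0,2,0,0,0],[0,0,0,2.5,0,0,0],[0,0,0,3,0,0,0],[0,0,0,3.5,0,0,0],[0,0,0,3.5,0,0,0]]}}

```text
time_s: 9.67
ee_pos: [0.527, 0.0982, 0.0311]
tool_rot: [[-0.025, 1.0, -0.002], [1.0, 0.025, -0.011], [-0.011, -0.002, -1.0]]
wrist_force: [1.0, -9.7, -0.5]
opening: 0.234
finger_force: 30.0
```

Call:
{"api": "carry_out", "payload": {"motion": [[0,0,0,0.4,0,0,0],[0,0,0,0.8,0,0,0],[0,0,0,1.2,0,0,0],[0,0,0,1.6,0,0,0],[0,0,0,2.0,0,0,0],[0,0,0,2.4,0,0,0],[0,0,0,2.4,0,0,0],[0,0,0,2.4,0,0,0]]}}

```text
time_s: 10.33
ee_pos: [0.5258, 0.1309, 0.0312]
tool_rot: [[-0.033, 0.999, 0.0], [0.999, 0.033, 0.001], [0.001, 0.0, -1.0]]
wrist_force: [-0.2, -0.1, -2.9]
opening: 0.236
finger_force: 30.0
```

```bash
python3 -c "
from h import *
cam('top');cam('side')
for n in ['top','side']:
  for q in ['push_handle','magazine','push_tip']: print(n,q,[(round(r['p'],2),np.round(r['location'],4).tolist()) for r in spot_point(n,q)[:2]])
rel()"
```

```text
top push_handle [(0.58, [0.677, 0.3959, -0.0056])]
top magazine [(0.94, [0.5196, 0.2986, 0.005]), (0.67, [0.6565, 0.1225, -0.0023])]
top push_tip [(0.31, [0.5169, 0.2955, 0.0058])]
side push_handle [(0.75, [0.5288, 0.1276, 0.0466])]
side magazine [(0.88, [0.5212, 0.2984, 0.0079]), (0.23, [0.5281, 0.1274, 0.0426])]
side push_tip []
t 10.73 p [0.526  0.1297 0.0312] yaw 91.77 tilt [0.   0.01] open 0.239 F [-0.2 -0.4 -2.7] ff 29.999459981918335
```

Call:
{"api": "carry_out", "payload": {"motion": [[0,0,0,0.3,0,0,0],[0,0,0,0.55,0,0,0],[0,0,0,0.55,0,0,0],[0,0,0,0.55,0,0,0]]}}

```text
time_s: 11.07
ee_pos: [0.5257, 0.1357, 0.0312]
tool_rot: [[-0.032, 1.0, 0.0], [1.0, 0.032, 0.001], [0.001, 0.0, -1.0]]
wrist_force: [0.7, 0.3, -3.4]
opening: 0.235
finger_force: 30.0
```

```bash
python3 -c "
from h import *
cam('top','t3.png');cam('side')
for n in ['top','side']:
  for q in ['magazine']: print(n,q,[(round(r['p'],2),np.round(r['location'],4).tolist()) for r in spot_point(n,q)[:2]])
rel((.5301,-.012,.0312,91.8))"
```

```text
top magazine [(0.82, [0.5197, 0.3029, 0.007])]
side magazine [(0.87, [0.5182, 0.3038, 0.0092]), (0.68, [0.5202, 0.3055, 0.0106])]
t 11.27 p [0.5258 0.1354 0.0312] yaw 91.78 tilt [0.01 0.02] open 0.238 F [-0.2  0.9 -3.4] ff 29.99946355819702
  turn [ 0. -0. -0.] shift [-14.74  -0.03  -0.  ]
```

Call:
{"api": "carry_out", "payload": {"motion": [[0,0,0,-2,0,0,0],[0,0,0,-5,0,0,0],[0,0,0,-8,0,0,0],[0,0,0,-11,0,0,0],[0,0,0,-13.5,0,0,0],[0,0,0,-14.8,0,0,0],[0,0,0,-14.8,0,0,0],[0,0,0,-14.8,0,0.1,0]]}}

```text
time_s: 11.93
ee_pos: [0.5307, -0.0131, 0.0303]
tool_rot: [[-0.029, 1.0, 0.001], [1.0, 0.029, 0.001], [0.001, 0.001, -1.0]]
wrist_force: [-0.3, 1.3, -3.5]
opening: 0.232
finger_force: 30.0
```

Call:
{"api": "carry_out", "payload": {"motion": [[0,0,0,0,0,0.05,0],[0,0,0,0,0,0.08,0],[0,0,0,0,0,0.08,0.6],[0,0,0,0,0,0.08,0.6],[0,0,0,0,0,0.08,0.6],[0,0,0,0,0,0.08,0.6],[0,0,0,0,0,0.08,0.6],[0,0,0,0,0,0.08,0.6]]}}

```text
time_s: 12.6
ee_pos: [0.5304, -0.0126, 0.0294]
tool_rot: [[-0.031, 1.0, 0.0], [1.0, 0.031, 0.0], [0.0, 0.0, -1.0]]
wrist_force: [-0.4, -0.0, 0.7]
opening: 0.585
finger_force: 0.0
```

```bash
python3 -c "
from h import *
rel()"
```

```text
t 12.6 p [ 0.5304 -0.0126  0.0294] yaw 91.79 tilt [0.01 0.01] open 0.585 F [-0.4 -0.   0.7] ff 0.0
```

Call:
{"api": "carry_out", "payload": {"motion": [[0,0,0,0,0,-3,0.8],[0,0,0,0,0,-7,0.8],[0,0,0,0,0,-11,0.8],[0,0,0,3,0,-14,0.8],[0,0,0,7,0,-14,0.8],[0,0,0,11,0,-14,0.8],[0,0,0,15,0,-14,0.8],[0,0,0,17,0,-14,0.8]]}}

```text
time_s: 13.27
ee_pos: [0.5239, 0.1636, 0.1703]
tool_rot: [[-0.037, 0.999, 0.001], [0.999, 0.037, 0.005], [0.005, 0.001, -1.0]]
wrist_force: [0.5, 1.6, 0.5]
opening: 0.8
finger_force: 0.0
```

Call:
{"api": "carry_out", "payload": {"motion": [[0,0,0,4,0,0,0.9],[0,0,0,8,0,0,0.9],[0,0,0,11,0,0,0.9],[0,0,0,13,0,0,0.9],[0,0,0,13,0,0,0.9],[0,0,0,13,0,0,0.9]]}}

```text
time_s: 13.77
ee_pos: [0.5203, 0.2882, 0.1692]
tool_rot: [[-0.034, 0.999, -0.001], [0.999, 0.034, -0.0], [-0.0, -0.001, -1.0]]
wrist_force: [0.0, -0.7, 0.0]
opening: 0.901
finger_force: 0.0
```

```bash
python3 - <<'E'
from h import *
cs={n:cam(n,n+'4.png') for n in ['top','side','wrist']}
for n in cs:
  for q in ['magazine','pusher']+(['stain_bottle','oil_bottle'] if n!='wrist' else []): print(n,q,[(round(r['p'],2),np.round(r['location'],4).tolist()) for r in spot_point(n,q)[:2]])
for n in ['top','side']:
  P=cloud(cs[n]).reshape(-1,3)
  p=P[np.all((P>[.47,.25,.035])&(P<[.57,.37,.056]),-1)]
  if len(p)>10:
    r=cv2.minAreaRect(p[:,:2].astype(np.float32)*1000);print(n,len(p),np.round(r[0],1),np.round(r[1],1),round(r[2],1),p[:,2].max())
rel((.5195,.303,.035,91.8))
E
```

```text
top magazine []
top pusher [(0.64, [0.5304, -0.0092, -0.0056])]
top stain_bottle [(0.68, [0.6174, 0.4356, 0.0019])]
top oil_bottle []
side magazine [(0.77, [0.5203, 0.3036, 0.0096]), (0.65, [0.5162, 0.2241, 0.0465])]
side pusher [(0.73, [0.532, -0.0128, 0.0007])]
side stain_bottle [(0.55, [0.6196, 0.4328, 0.0013])]
side oil_bottle [(0.73, [0.6772, 0.3952, -0.0001]), (0.72, [0.5181, 0.3028, 0.0062])]
wrist magazine [(0.85, [0.5197, 0.3055, 0.0048])]
wrist pusher []
side 586 [517.2 293.5] [67.6 89.3] 3.6 0.05596548335751052
t 14.42 p [0.5211 0.287  0.1694] yaw 91.77 tilt [0. 0.] open 0.899 F [-0.6  0.  -0.3] ff 0.0
  turn [ 0. -0. -0.] shift [ 1.61 -0.11 13.44]
```

View pics/wrist4.png

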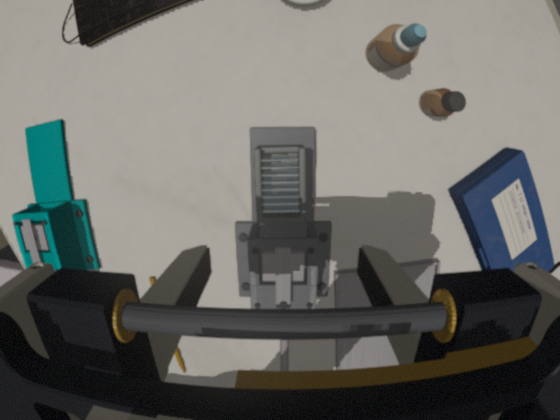

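View pics/side4.png

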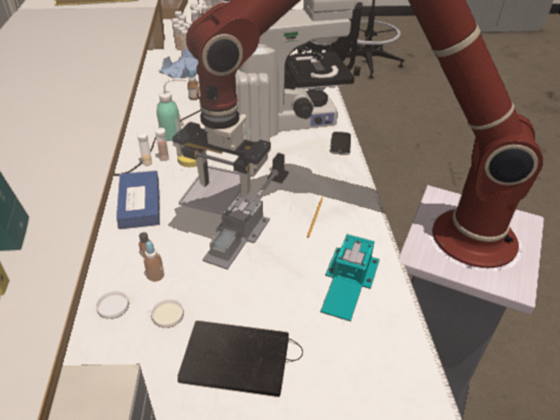

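The wrist view shows the magazine out on the ledge, upright and aligned (px (281,180)), with both bottles standing. In the side view the pusher stands behind the block. Next is the grip.

Call:
{"api": "carry_out", "payload": {"motion": [[0,0,0,0.9,-0.1,3.5,0.9],[0,0,0,1.8,-0.1,7,0.9],[0,0,0,1.8,-0.1,10.5,0.9],[0,0,0,1.8,-0.1,13,0.9],[0,0,0,1.8,-0.1,14.5,0.9],[0,0,0,1.8,-0.1,15.1,0.8],[0,0,0,1.8,-0.1,15.1,0.6],[0,0,0,1.8,-0.1,15.1,0.4]]}}

```text
time_s: 15.08
ee_pos: [0.5199, 0.3056, 0.019]
tool_rot: [[-0.031, 1.0, 0.001], [1.0, 0.031, 0.001], [0.001, 0.001, -1.0]]
wrist_force: [0.5, 0.6, 0.5]
opening: 0.732
finger_force: 0.0
```

Call:
{"api": "carry_out", "payload": {"motion": [[0,0,0,0,0,0,0.3],[0,0,0,0,0,0,0.3],[0,0,0,0,0,0,0.3],[0,0,0,0,0,0,0.3],[0,0,0,0,0,0,0.3],[0,0,0,0,0,0,0.3]]}}

```text
time_s: 15.58
ee_pos: [0.5193, 0.3056, 0.0196]
tool_rot: [[-0.031, 1.0, 0.0], [1.0, 0.031, 0.001], [0.001, 0.0, -1.0]]
wrist_force: [-3.0, -0.1, 5.4]
opening: 0.494
finger_force: 30.0
```

```bash
python3 -c "
from h import *
rel()"
```

```text
t 15.58 p [0.5193 0.3056 0.0196] yaw 91.79 tilt [0.02 0.04] open 0.494 F [-3.  -0.1  5.4] ff 29.993285536766052
```

Call:
{"api": "carry_out", "payload": {"motion": [[0,0,0,0,0,-1,0.3],[0,0,0,0,0,-3.5,0.3],[0,0,0,0,0,-7,0.3],[0,0,0,0,0,-10,0.3],[0,0,0,-2,1.4,-12,0.3],[0,0,0,-4.5,3.1,-12,0.3],[0,0,0,-7,4.8,-12,0.3],[0,0,0,-9.5,6.5,-12,0.3]]}}

```text
time_s: 16.25
ee_pos: [0.5884, 0.2105, 0.1393]
tool_rot: [[-0.031, 1.0, 0.002], [1.0, 0.031, -0.0], [-0.0, 0.002, -1.0]]
wrist_force: [-0.2, -0.5, -2.0]
opening: 0.492
finger_force: 30.0
```

Call:
{"api": "carry_out", "payload": {"motion": [[0,0,0,-2.5,1.7,0,0.3],[0,0,0,-5,3.4,0,0.3],[0,0,0,-7.3,5,0,0.3],[0,0,0,-8.8,6,0,0.3],[0,0,0,-9.4,6.4,0,0.3],[0,0,0,-9.4,6.4,0,0.3],[0,0,0,-9.4,6.4,0,0.3]]}}

```text
time_s: 16.83
ee_pos: [0.6534, 0.1213, 0.1383]
tool_rot: [[-0.032, 0.999, -0.001], [0.999, 0.032, 0.001], [0.001, -0.001, -1.0]]
wrist_force: [-0.0, 0.2, -2.2]
opening: 0.492
finger_force: 30.0
```

```bash
python3 - <<'E'
from h import *
cs={n:cam(n,n+'5.png') for n in ['top','side','wrist']}
for n in cs:
  for q in ['magazine','tray']: print(n,q,[(round(r['p'],2),np.round(r['location'],4).tolist()) for r in spot_point(n,q)[:2]])
rel((.654,.121,.0156,91.8))
E
```

```text
top magazine [(0.52, [0.6537, 0.1188, 0.1228]), (0.28, [0.5238, 0.2101, 0.0046])]
top tray [(0.76, [0.6541, 0.1226, -0.0063]), (0.4, [0.5285, -0.0101, -0.0045])]
side magazine [(0.81, [0.6556, 0.1206, 0.1278])]
side tray [(0.73, [0.6563, 0.1236, 0.0021]), (0.28, [0.6197, 0.4376, -0.001])]
wrist magazine [(0.85, [0.6542, 0.1205, 0.1248])]
wrist tray [(0.81, [0.6621, 0.1192, 0.0017])]
t 17.28 p [0.6541 0.1206 0.1385] yaw 91.82 tilt [0.   0.01] open 0.491 F [ 0.9  0.1 -1.6] ff 29.99179780483246
  turn [ 0. -0.  0.] shift [ 4.000e-02 -1.000e-02  1.229e+01]
```

View pics/wrist5.png

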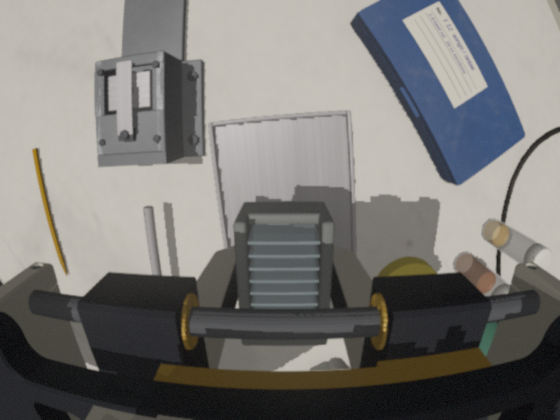

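The wrist view shows the magazine held level at px (285,260), above the tray at (285,180). I lower it gently.

Call:
{"api": "carry_out", "payload": {"motion": [[0,0,0,0,0,3,0.3],[0,0,0,0,0,6,0.3],[0,0,0,0,0,8.5,0.3],[0,0,0,0,0,10.3,0.3],[0,0,0,0,0,11.2,0.3],[0,0,0,0,0,11.6,0.3],[0,0,0,0,0,11.9,0.3],[0,0,0,0,0,12,0.3]]}}

```text
time_s: 17.95
ee_pos: [0.6551, 0.1206, 0.0192]
tool_rot: [[-0.031, 1.0, 0.002], [1.0, 0.031, 0.001], [0.001, 0.002, -1.0]]
wrist_force: [0.1, 0.4, -2.4]
opening: 0.495
finger_force: 30.0
```

Call:
{"api": "carry_out", "payload": {"motion": [[0,0,0,0,0,0.1,0.3],[0,0,0,0,0,0.15,0.3],[0,0,0,0,0,0.2,0.3],[0,0,0,0,0,0.2,0.3],[0,0,0,0,0,0.2,0.3]]}}

```text
time_s: 18.37
ee_pos: [0.6545, 0.1201, 0.0168]
tool_rot: [[-0.031, 1.0, 0.001], [1.0, 0.031, 0.0], [0.0, 0.001, -1.0]]
wrist_force: [0.5, 0.2, -1.5]
opening: 0.493
finger_force: 30.0
```

Call:
{"api": "carry_out", "payload": {"motion": [[0,0,0,0,0,0.05,0.3],[0,0,0,0,0,0.1,0.3],[0,0,0,0,0,0.1,0.3],[0,0,0,0,0,0.1,0.3]]}}

```text
time_s: 18.7
ee_pos: [0.6544, 0.1202, 0.0156]
tool_rot: [[-0.031, 1.0, 0.0], [1.0, 0.031, 0.0], [0.0, 0.0, -1.0]]
wrist_force: [-0.3, -0.7, 0.0]
opening: 0.49
finger_force: 30.0
```

Call:
{"api": "carry_out", "payload": {"motion": [[0,0,0,0,0,0.05,0.3],[0,0,0,0,0,0.05,0.3],[0,0,0,0,0,0.05,0.3]]}}

```text
time_s: 18.95
ee_pos: [0.6544, 0.1201, 0.0156]
tool_rot: [[-0.031, 1.0, 0.0], [1.0, 0.031, -0.0], [-0.0, 0.0, -1.0]]
wrist_force: [-1.7, -1.0, 3.5]
opening: 0.49
finger_force: 30.0
```

Call:
{"api": "carry_out", "payload": {"motion": [[0,0,0,0,0,0,0.65],[0,0,0,0,0,0,0.65],[0,0,0,0,0,0,0.65],[0,0,0,0,0,0,0.65],[0,0,0,0,0,0,0.65]]}}

```text
time_s: 19.37
ee_pos: [0.6543, 0.1202, 0.0146]
tool_rot: [[-0.031, 1.0, -0.0], [1.0, 0.031, 0.0], [0.0, -0.0, -1.0]]
wrist_force: [1.1, 0.0, 0.4]
opening: 0.65
finger_force: 0.0
```

Call:
{"api": "carry_out", "payload": {"motion": [[0,0,0,0,0,-1.5,0.65],[0,0,0,0,0,-4,0.65],[0,0,0,0,0,-7,0.65],[0,0,0,0,0,-10.5,0.65],[0,0,0,0,0,-14,0.65],[0,0,0,0,0,-16,0.65],[0,0,0,0,0,-16,0.65]]}}

```text
time_s: 19.95
ee_pos: [0.6574, 0.1218, 0.181]
tool_rot: [[-0.031, 0.999, 0.011], [1.0, 0.031, 0.004], [0.003, 0.011, -1.0]]
wrist_force: [0.9, -0.2, -0.1]
opening: 0.655
finger_force: 0.0
```

```bash
python3 - <<'E'
from h import *
for n in ['side','wrist']:
  c=cam(n,n+'6.png')
  for q in ['magazine','tray','pusher','stain_bottle','oil_bottle']: print(n,q,[(round(r['p'],2),np.round(r['location'],4).tolist()) for r in spot_point(n,q)[:1]])
rel()
E
```

```text
side magazine [(0.74, [0.656, 0.1174, 0.0063])]
side tray []
side pusher [(0.91, [0.5318, -0.0111, -0.0011])]
side stain_bottle [(0.94, [0.6186, 0.4364, 0.0012])]
side oil_bottle [(0.72, [0.6775, 0.3971, 0.0018])]
wrist magazine [(0.64, [0.6555, 0.12, 0.004])]
wrist tray []
wrist pusher [(0.7, [0.5302, -0.0053, -0.0028])]
wrist stain_bottle []
wrist oil_bottle [(0.43, [0.5237, 0.1637, 0.0296])]
t 20.55 p [0.6541 0.1201 0.1744] yaw 91.78 tilt [-0.04  0.  ] open 0.649 F [ 0.3 -0.6  0.2] ff 0.0
```

View pics/side6.png

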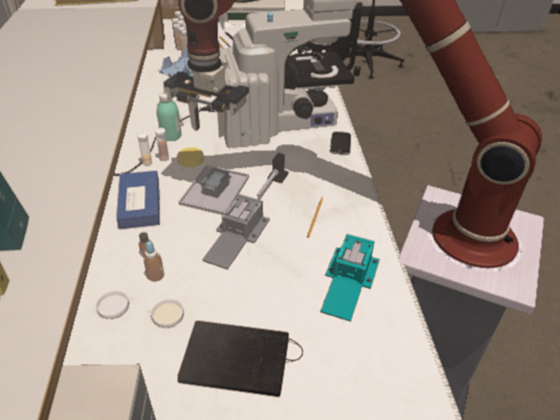

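View pics/wrist6.png

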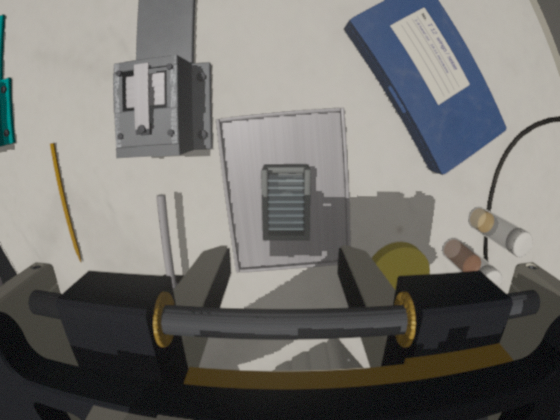

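The magazine stands upright and flat in the tray (wrist px (287,200)). In the side view the pusher stands upright clear of the block (px (278,165)), and both bottles are where they were.

```bash
python3 -c "
from station import env
print(env.sign_off())"
```

```text
the job is handed in; nothing more can be done
None
```

The job is done and handed in at about 20.6 s: the magazine is upright and flat in the tray, the push rod stands upright clear of the block, and the two bottles were not disturbed.

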